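Thread the tall clay collar onto the garden totem's rod

ROBOT

A 6-joint arm with a two-finger parallel gripper is mounted at the origin on the work surface. World frame = base frame: x ahead of the robot, y to its left, z up, the work surface at z = 0. Lengths are in m, angles in rad, forces in N, time in s.
With the tool pointing down it reaches from about 0.425 to 0.95 m from the base axis. Payload 3.5 kg.
Tool frame: the origin (TCP) lies midway between the tips of the shut fingers; the grasp point (between the pads) lies 19 mm behind it; z points along the fingers, y is the line along which they close (so a half turn about z gives the same grasp; the last joint's range is limited). The gripper opens to 85 mm and grips with 20 to 120 N. Pads are 22 mm wide; open, the fingers measure 114 mm over their backs; the gripper's body (76 mm by 85 mm) begins 54 mm behind the grasp point. The pads swing forward as they close: fully open they stand 13 mm farther back than shut.
Start: joints at [-1.373, 0.286, 1.577, -0, 1.279, -0.15], TCP at [0.23, -0.635, 0.231] pointing down, gripper open.
Joint ranges: [-2.77, 2.77], [-0.9, 2.22], [0.21, 2.48], [-1.53, 4.67], [0.24, 2.81], [-2.84, 2.84]. Speed limits (rad/s): [2.79, 2.79, 3.14, 3.14, 3.14, 3.14].

INTERFACE

Orientations are given as a unit quaternion [x, y, z, w].
In Python, from plant import ctrl gives the robot as it stands. The module is installed in compiled form; this text tells all that it offers.
- The arm moves only by the shell command python3 -m inch 'ROWS' [FORCE]. ROWS is JSON, a list of rows, each a list of 5 numbers: the closure, from 0 (fully open) to 1 (shut), then the shift along the tool's x, y, z in m, then the turn about the tool's z in degrees. A call has 1 to 5 rows; each row is the pose to reach, as a shift and turn from the pose commanded when the call began, along the tool's axes at that moment; what a row does not reach only later rows make up. A row lasts 1/12 s, in which the tool goes at most 41.7 mm and 7.16 degrees, less where a joint would pass 70% of its speed; a pose out of reach is approached as far as the arm can. A call with a gripper value outside its range is refused whole. The fingers move at their own pace and stop on an object; FORCE is the grip in N (left out, the last holds). Time passes only in rows, so rows that repeat a pose let the fingers close. It gives the time, the measured TCP pose, the force, the opening and the grip force at its end, in the units of the state.
- ctrl.get_state(): the state, without advancing time (a new reading comes with each control period).
- ctrl.read_camera(name): name is "scene" or "top" or "wrist"; returns a dict with "pixels" (400x640x3 uint8, red, green, blue), "depth" (400x640 float32, m along the optical axis (not along the pixel's ray), 0 where there is no reading), "fx", "fy", "cx", "cy" (pixels), "D" ([k1, k2, p1, p2, k3] as OpenCV has them; the pictures are not rectified), "xyz" and "rotation" of the camera in the world; the wrist camera has in their place "mount" (4x4, takes a point from camera to tool coordinates, whose origin is the TCP and whose axes are the flange's). Camera axes: x right, y down, z forward; pixel columns grow to the right and rows downward; lengths in m; the calibration is good to about 2 mm. A picture is of the moment at which its call begins: read the wrist's pose just before it.
- ctrl.sign_off(): hands the job in; it is judged then, once.
Trained networks look in a picture, given as the dict that the camera call returned (one of the last four; its "shot" number tells which), for a name from the list of things; names that differ only in an ending like _2 or _b are one class to them, and where a whole thing is asked for, a point or a joint stands for the part that bears it (a point fixed in the world has none). Each returns a list of dicts, best first, with "score" (0 to 1); they miss things now and then, are a little off and sometimes report something else, mostly with a low value. They report only what shows in the picture. A call takes as long as a camera call.
- ctrl.spot_in(query, picture): "at" ([column, row] in pixels, amid what is visible of it).
- ctrl.tip_of(query, picture): "at" ([column, row] in pixels: a listed point, or the origin of a listed thing).
The state is a dict: "time": time; "qpos": joint angles; "dq": joint speeds; "joint_efforts": joint torques, N m; "eef_pos": TCP position; "tcp_rot": TCP orientation; "contact_force": force on the tool from outside, world axes, zero at the start; "wrist_torque": the same for the moment, N m; "opening": opening from 0.0 (shut) to 1.0 (fully open); "finger_force": force on a finger pad.
Only numpy, scipy, OpenCV 4.12 (cv2) and the standard library are available. Lean on these libraries where they do the work, as an engineer would, in place of code of your own. Each camera call takes 0.05 s, during which the arm holds its last target. There are 200 camera calls.

TASK

A garden totem is being put together on the potter's bench: its steel foot stands ready with the first clay drum and a bare upright rod. Pick the tall clay collar, not one of the two low ones, slide it down over the rod until it sits fully home on the drum, and let go. It is fired clay, so lower it gently rather than dropping it, and leave the two low collars where they are.

Things in the scene. Friction and masses are not known exactly. Their poses are not given: they have to be found in the camera images.
- tall_mid (a point): the collar to fit: a plain fired-clay ring (terracotta), outside diameter 60 mm, bore 36 mm right through, 56 mm high, the tallest of the three collars, about 0.19 kg, standing upright on the table. The point is its centre, half-way up, 28 mm above the table at the start; z is its axis (up)
- drum_top (a point): the fixed totem stand (all in mm): a round steel foot plate 120 across, 10 thick; on it a clay drum 56 across, its flat top 54 above the table; from its middle an upright steel rod of diameter 16, its top 10 tapering to diameter 6, ending 64 above the drum. The point is on the rod's axis at the drum's top, where the collar's underside must rest (seated collar centre: 28 above it); z is the rod's axis (up)
- low_a_mid (a point): bystander: a low fired-clay collar (terracotta ring), outside diameter 60 mm, bore 36 mm, only 26 mm high, standing flat on the table; leave it alone. The point is its centre, half-way up, 13 mm above the table; z is its axis
- low_b_mid (a point): bystander: a low fired-clay collar (terracotta ring), outside diameter 60 mm, bore 36 mm, only 26 mm high, standing flat on the table; leave it alone. The point is its centre, half-way up, 13 mm above the table; z is its axis

How it is judged:
By the outcome, as a careful person would: the job done as asked, in the order asked, and still so for the second after the job is handed in, with the robot touching nothing.
It also fails if it takes over 32 s, if anything falls off the work surface, if the arm or the gripper's body presses on something with over 40 N, if the wrist force passes 120 N, or if a joint passes its speed limit or range.

## Working session

There is one attempt and no reset: what is moved stays moved. The work goes in short steps, Python scripts to look and compute and a shell command to move; the robot and the scene stay as the last step left them, time stands still between calls to the robot, and variables do not carry over. Pictures are saved under pics/ and viewed, at most 10 in all, crops included, and the job is handed in when it is done.

```bash
mkdir -p pics
cat > h.py <<'E'
import numpy as np, cv2
from scipy.spatial.transform import Rotation as R
from plant import ctrl
def cam(n):
    s=ctrl.get_state(); p=ctrl.read_camera(n)
    if n=="wrist":
        T=np.eye(4);T[:3,:3]=R.from_quat(s["tcp_rot"]).as_matrix();T[:3,3]=s["eef_pos"];T=T@np.array(p["mount"])
    else:
        T=np.eye(4);r=np.array(p["rotation"]);T[:3,:3]=r if r.shape==(3,3) else R.from_quat(r).as_matrix();T[:3,3]=p["xyz"]
    p["T"]=T; p["K"]=np.array([[p["fx"],0,p["cx"]],[0,p["fy"],p["cy"]],[0,0,1]]); return p
def ray(p,uv):
    a=cv2.undistortPoints(np.array(uv,float).reshape(-1,1,2),p["K"],np.array(p["D"]))[:,0]
    return np.c_[a,np.ones(len(a))]
def at_z(p,uv,z):
    d=ray(p,uv)@p["T"][:3,:3].T; o=p["T"][:3,3]; return o+d*((z-o[2])/d[:,2])[:,None]
def cloud(p):
    v,u=np.nonzero(p["depth"]>0); r=ray(p,np.c_[u,v])*p["depth"][v,u][:,None]
    return np.c_[u,v], r@p["T"][:3,:3].T+p["T"][:3,3]
def save(p,f): cv2.imwrite("pics/"+f,cv2.cvtColor(p["pixels"],cv2.COLOR_RGB2BGR))
E
python3 - <<'E'
from h import *
s=ctrl.get_state();print(s["time"],s["tcp_rot"],R.from_quat(s["tcp_rot"]).as_matrix().round(3))
for n in("top","scene"):
    p=cam(n);save(p,n+"1.png");print(n,p["T"].round(3).tolist())
    for q,z in(("tall_mid",.028),("drum_top",.054),("low_a_mid",.013)):
        for d in ctrl.tip_of(q,p)[:3]: print(q,np.round(d["at"],1),round(d["score"],2),at_z(p,d["at"],z).round(3))
    uv,X=cloud(p)
    for lo,hi in((.02,.032),(.05,.06),(.06,.13)):
        m=(X[:,2]>lo)&(X[:,2]<hi)&(np.hypot(X[:,0],X[:,1])>.3)
        im=np.zeros((400,640),np.uint8);im[uv[m,1],uv[m,0]]=1
        k,l,st,c=cv2.connectedComponentsWithStats(im)
        for i in range(1,k):
            if st[i,4]>40:
                w=l[uv[:,1],uv[:,0]]==i;print(lo,st[i].tolist(),X[w&m].min(0).round(3),X[w&m].max(0).round(3))
E
```

```text
0.0 [ 9.84915726e-01  1.73030519e-01 -2.03539352e-05 -1.20457025e-03] [[ 0.94   0.341 -0.   ]
 [ 0.341 -0.94   0.002]
 [ 0.    -0.002 -1.   ]]
top [[0.008, -0.986, 0.165, 0.382], [-1.0, -0.008, 0.005, 0.033], [-0.003, -0.165, -0.986, 1.09], [0.0, 0.0, 0.0, 1.0]]
tall_mid [442.4 205.2] 0.7 [[ 0.55  -0.22   0.028]]
drum_top [201.7 202.6] 0.57 [[0.547 0.272 0.054]]
low_a_mid [303.9 172.7] 0.62 [[0.62  0.068 0.013]]
0.02 [212, 41, 28, 25, 454] [0.853 0.212 0.02 ] [0.908 0.27  0.032]
0.02 [327, 44, 20, 13, 172] [ 0.877 -0.021  0.02 ] [0.903 0.02  0.032]
0.02 [383, 44, 20, 14, 180] [ 0.876 -0.143  0.02 ] [ 0.904 -0.102  0.032]
0.02 [523, 55, 38, 34, 144] [ 0.809 -0.484  0.02 ] [ 0.884 -0.409  0.032]
0.02 [462, 92, 20, 17, 75] [ 0.76 -0.31  0.02] [ 0.798 -0.269  0.032]
0.02 [362, 97, 25, 22, 188] [ 0.739 -0.108  0.02 ] [ 0.786 -0.056  0.025]
0.02 [184, 101, 41, 39, 332] [0.687 0.238 0.02 ] [0.772 0.324 0.032]
0.02 [454, 101, 23, 18, 49] [ 0.74  -0.298  0.02 ] [ 0.775 -0.254  0.032]
0.02 [579, 103, 28, 38, 122] [ 0.693 -0.577  0.02 ] [ 0.775 -0.523  0.032]
0.02 [618, 113, 6, 15, 57] [ 0.722 
[... 6213 characters left out ...]
, 23, 540] [-0.973 -0.136  0.06 ] [-0.869 -0.004  0.13 ]
0.06 [27, 26, 33, 34, 352] [-1.102 -0.223  0.06 ] [-0.789 -0.179  0.13 ]
0.06 [414, 68, 21, 25, 375] [0.317 0.584 0.06 ] [0.373 0.643 0.13 ]
0.06 [462, 109, 87, 48, 2579] [0.546 0.451 0.064] [0.776 0.671 0.13 ]
0.06 [396, 138, 9, 23, 134] [0.535 0.262 0.06 ] [0.55  0.278 0.121]
0.06 [460, 244, 41, 40, 1193] [0.843 0.08  0.06 ] [0.92  0.149 0.104]
0.06 [423, 279, 41, 41, 806] [ 0.848 -0.037  0.06 ] [0.916 0.033 0.087]
0.06 [376, 318, 44, 46, 871] [ 0.847 -0.157  0.06 ] [ 0.916 -0.086  0.086]
0.06 [254, 332, 46, 48, 933] [ 0.735 -0.32   0.06 ] [ 0.808 -0.249  0.089]
0.06 [0, 380, 42, 20, 576] [ 0.564 -0.649  0.066] [ 0.617 -0.611  0.123]
```

View images.

View pics/top1.png

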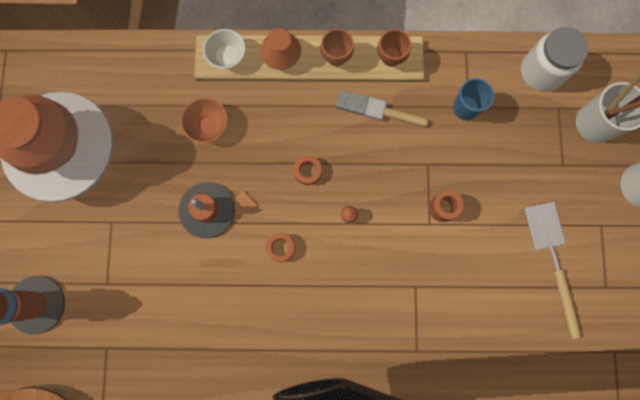

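View pics/scene1.png

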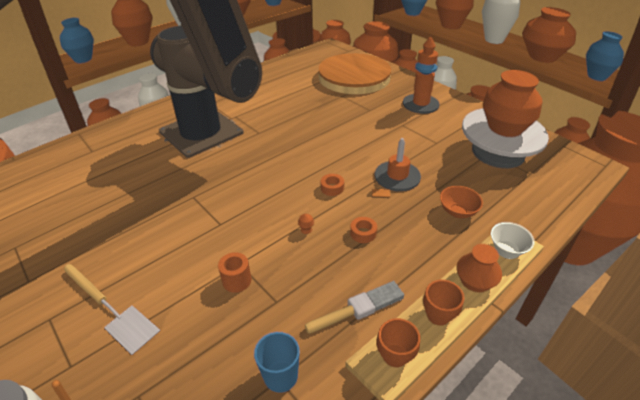

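The top view has the tall collar at (448,206), the stand at (207,208), and the low collars at (308,170) and (280,247). The scene view agrees: tall collar at (235,271), rod at (401,150). Now I'll move above the collar.

```bash
python3 -m inch '[[0,0.015,-0.009,0,0],[0,0.044,-0.028,0,0],[0,0.073,-0.046,0,0],[0,0.109,-0.069,0,0],[0,0.146,-0.092,0,0]]'
python3 -m inch '[[0,0.029,-0.018,0,0],[0,0.058,-0.037,0,0],[0,0.088,-0.055,0,0],[0,0.117,-0.074,0,0],[0,0.146,-0.092,0,0]]'
python3 -m inch '[[0,0.036,-0.023,0,0],[0,0.073,-0.046,0,0],[0,0.109,-0.069,0,0],[0,0.134,-0.084,0,0],[0,0.146,-0.092,0,0]]'
python3 -m inch '[[0,0,0,0,0],[0,0,0,0,0]]'
python3 - <<'E'
from h import *
p=cam("wrist");save(p,"w1.png");s=ctrl.get_state();print(s["eef_pos"],s["tcp_rot"],np.array(p["mount"]).round(3).tolist())
uv,X=cloud(p);m=(X[:,2]>.048)&(X[:,2]<.064)&(np.hypot(X[:,0]-.549,X[:,1]+.226)<.05)
c,r=cv2.minEnclosingCircle(X[m][:,:2].astype(np.float32));print(m.sum(),c,r,np.median(X[m][:,2]))
print(X[m].min(0),X[m].max(0))
E
```

```text
time: 0.82
eef_pos: [0.3351, -0.4986, 0.2313]
tcp_rot: [0.985, 0.172, 0.0, -0.0]
contact_force: [-0.3, 0.1, -0.1]
opening: 0.999
finger_force: 0.0
time: 1.23
eef_pos: [0.4411, -0.3618, 0.2316]
tcp_rot: [0.985, 0.173, 0.0, -0.0]
contact_force: [0.2, 0.8, 0.2]
opening: 1.001
finger_force: 0.0
time: 1.65
eef_pos: [0.5478, -0.2237, 0.2315]
tcp_rot: [0.985, 0.175, 0.001, -0.0]
contact_force: [-1.0, -0.3, -0.6]
opening: 0.997
finger_force: 0.0
time: 1.82
eef_pos: [0.5459, -0.2274, 0.2313]
tcp_rot: [0.985, 0.174, -0.0, 0.0]
contact_force: [0.8, -0.5, -0.5]
opening: 1.001
finger_force: 0.0
[ 0.54551349 -0.22826592  0.23127287] [ 9.84886150e-01  1.73202618e-01 -3.18583074e-04  1.52598171e-04] [[0.001, -0.962, -0.274, 0.07], [1.0, 0.0, 0.0, 0.0], [-0.0, -0.274, 0.962, -0.143], [0.0, 0.0, 0.0, 1.0]]
1500 (0.5481956005096436, -0.2257923036813736) 0.02995341829955578 0.056175172901024945
[ 0.51900372 -0.25526195  0.04805454] [ 0.57796595 -0.19644039  0.05863166]
```

View pics/w1.png

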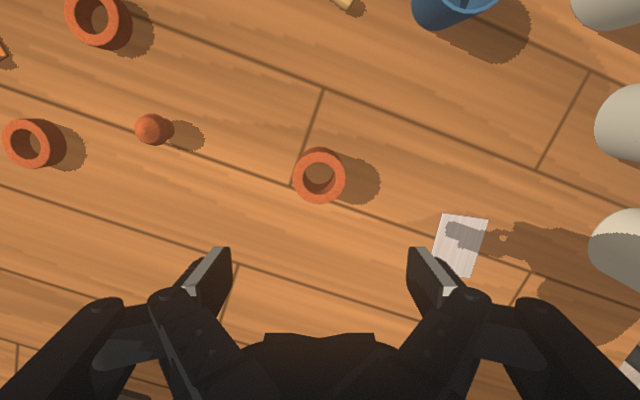

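The tall collar's rim is at (320,176) in the wrist view. The fitted circle has r = 30.0 mm and top 56 mm, as specified, so I'll descend and grasp.

```bash
python3 -m inch '[[0,0.002,-0.001,0.02,0],[0,0.003,-0.001,0.055,0],[0,0.003,-0.001,0.09,0],[0,0.003,-0.001,0.12,0],[0,0.003,-0.001,0.14,0]]'
python3 -m inch '[[0,0,0,0.018,0],[0,0,0,0.038,0],[0,0,0,0.058,0],[0,0,0,0.075,0],[0,0,0,0.083,0]]'
python3 -m inch '[[0.2,0,0,0,0],[0.3,0,0,0,0],[0.4,0,0,0,0],[0.6,0,0,0,0],[0.6,0,0,0,0]]' 40
python3 -m inch '[[0.6,0,0,0,0],[0.6,0,0,0,0],[0.6,0,0,0,0],[0.6,0,0,0,0]]'
```

```text
time: 2.28
eef_pos: [0.5456, -0.2269, 0.0877]
tcp_rot: [0.985, 0.172, -0.002, -0.001]
contact_force: [-0.2, 0.4, -0.6]
opening: 1.001
finger_force: 0.0
time: 2.7
eef_pos: [0.5459, -0.227, 0.0057]
tcp_rot: [0.985, 0.172, -0.002, -0.001]
contact_force: [-0.4, 0.1, -0.5]
opening: 1.004
finger_force: 0.0
time: 3.12
eef_pos: [0.5489, -0.2265, 0.0093]
tcp_rot: [0.985, 0.173, 0.001, 0.001]
contact_force: [0.2, -1.3, 1.2]
opening: 0.702
finger_force: 43.7
time: 3.45
eef_pos: [0.5489, -0.2265, 0.0092]
tcp_rot: [0.985, 0.173, 0.0, 0.0]
contact_force: [-2.2, -0.9, 3.0]
opening: 0.702
finger_force: 43.8
```

```bash
python3 -m inch '[[0.6,0,0,-0.01,0],[0.6,0,0,-0.035,0],[0.6,0,0,-0.07,0],[0.6,0,0,-0.11,0],[0.6,0,0,-0.14,0]]'
python3 -m inch '[[0.6,0.003,-0.009,-0.015,0],[0.6,0.010,-0.03,-0.02,0],[0.6,0.020,-0.058,-0.02,0],[0.6,0.030,-0.087,-0.02,0],[0.6,0.041,-0.118,-0.02,0]]'
python3 -m inch '[[0.6,0.011,-0.032,0,0],[0.6,0.022,-0.063,0,0],[0.6,0.033,-0.095,0,0],[0.6,0.044,-0.126,0,0],[0.6,0.055,-0.158,0,0]]'
python3 -m inch '[[0.6,0.011,-0.032,0,0],[0.6,0.022,-0.063,0,0],[0.6,0.033,-0.095,0,0],[0.6,0.043,-0.123,0,0],[0.6,0.051,-0.147,0,0]]'
python3 -m inch '[[0.6,0.008,-0.023,0,0],[0.6,0.013,-0.038,0,0],[0.6,0.016,-0.047,0,0],[0.6,0.016,-0.047,0,0],[0.6,0.016,-0.047,0,0]]'
python3 - <<'E'
from h import *
p=cam("wrist");save(p,"w2.png");s=ctrl.get_state();print(s["eef_pos"],s["tcp_rot"],s["opening"])
uv,X=cloud(p);M=R.from_quat(s["tcp_rot"]).as_matrix()
def bx(n,m): print(n,m.sum(),X[m].min(0).round(4) if m.any() else"",X[m].max(0).round(4) if m.any() else"")
near=np.hypot(X[:,0]-.542,X[:,1]-.271)<.036
bx("rod",near&(X[:,2]>.06)&(X[:,2]<.122));bx("drum",near&(X[:,2]>.048)&(X[:,2]<.06))
m=near&(X[:,2]>.212)&(X[:,2]<.235);bx("collar top",m)
for d in ctrl.tip_of("drum_top",p)[:2]: print(d["at"],d["score"],at_z(p,d["at"],.054))
f=cam("top");uv,X=cloud(f);near=np.hypot(X[:,0]-.542,X[:,1]-.271)<.036
m=near&(X[:,2]>.2);bx("top: held",m)
E
```

```text
time: 3.87
eef_pos: [0.5487, -0.226, 0.151]
tcp_rot: [0.985, 0.173, 0.001, 0.0]
contact_force: [0.6, -0.5, -1.2]
opening: 0.703
finger_force: 44.0
time: 4.28
eef_pos: [0.5462, -0.1001, 0.1684]
tcp_rot: [0.985, 0.172, 0.0, -0.0]
contact_force: [-0.3, 0.4, -2.1]
opening: 0.706
finger_force: 44.0
time: 4.7
eef_pos: [0.5438, 0.0679, 0.1682]
tcp_rot: [0.985, 0.173, -0.0, -0.0]
contact_force: [-0.1, 0.1, -2.4]
opening: 0.703
finger_force: 44.0
time: 5.12
eef_pos: [0.5415, 0.2239, 0.1681]
tcp_rot: [0.985, 0.174, -0.0, -0.0]
contact_force: [-0.2, 0.6, -1.8]
opening: 0.702
finger_force: 44.0
time: 5.53
eef_pos: [0.5411, 0.2711, 0.168]
tcp_rot: [0.985, 0.173, -0.0, 0.0]
contact_force: [-0.4, 0.4, -2.4]
opening: 0.7
finger_force: 44.0
[0.54128684 0.27055727 0.16805256] [ 9.84933255e-01  1.72934242e-01 -3.95047845e-04  2.72652178e-04] 0.7078729344064926
rod 59 [0.5409 0.2681 0.0605] [0.5488 0.281  0.0767]
drum 1507 [0.5262 0.2458 0.0481] [0.5685 0.3008 0.0599]
collar top 8873 [0.5174 0.2421 0.212 ] [0.5719 0.307  0.235 ]
[319.6, 194.3] 0.92 [[0.54233525 0.2706778  0.054     ]]
top: held 2546 [0.506  0.235  0.2007] [0.5774 0.3066 0.4571]
```

View pics/w2.png

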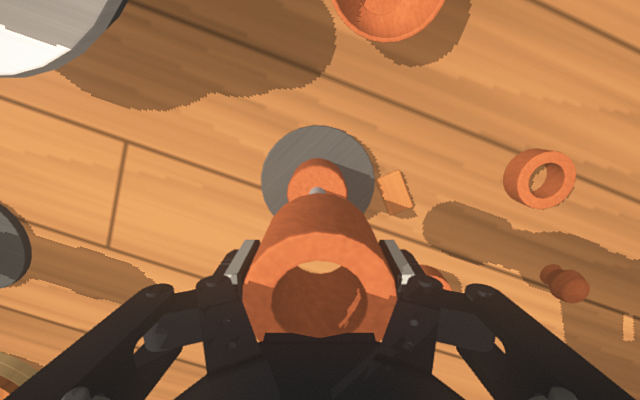

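The rod tip shows at (318,190) just behind the held collar, with the drum at (317,180). The collar is upright and its axis is within about 1 mm of the rod's, against 10 mm of bore clearance. I'll lower it, slowly at the end.

```bash
python3 -m inch '[[0.6,0.001,0,0.006,0],[0.6,0.001,0,0.018,0],[0.6,0.001,0,0.032,0],[0.6,0.001,0,0.044,0],[0.6,0.001,0,0.05,0]]'
python3 -m inch '[[0.6,0,0,0.01,0],[0.6,0,0,0.021,0],[0.6,0,0,0.032,0],[0.6,0,0,0.039,0],[0.6,0,0,0.042,0]]'
python3 -m inch '[[0.6,0,0,0.002,0],[0.6,0,0,0.005,0],[0.6,0,0,0.008,0],[0.6,0,0,0.009,0],[0.6,0,0,0.01,0]]'
python3 -m inch '[[0.6,0,0,0.0005,0],[0.6,0,0,0.001,0],[0.6,0,0,0.0015,0],[0.6,0,0,0.002,0],[0.6,0,0,0.002,0]]'
```

```text
time: 6.1
eef_pos: [0.5406, 0.2708, 0.1145]
tcp_rot: [0.985, 0.173, -0.003, 0.0]
contact_force: [-1.5, 0.3, -1.1]
opening: 0.699
finger_force: 44.0
time: 6.52
eef_pos: [0.5414, 0.2713, 0.0743]
tcp_rot: [0.985, 0.173, -0.001, 0.0]
contact_force: [0.1, 0.6, -1.8]
opening: 0.703
finger_force: 44.0
time: 6.93
eef_pos: [0.5426, 0.2717, 0.0665]
tcp_rot: [0.985, 0.173, 0.0, -0.0]
contact_force: [-0.1, -0.4, -2.6]
opening: 0.703
finger_force: 44.0
time: 7.35
eef_pos: [0.5424, 0.2716, 0.0643]
tcp_rot: [0.985, 0.173, -0.0, -0.0]
contact_force: [0.0, -0.3, -1.3]
opening: 0.702
finger_force: 44.0
```

```bash
python3 -m inch '[[0.6,0,0,0.0005,0],[0.6,0,0,0.0005,0],[0.6,0,0,0.001,0],[0.6,0,0,0.001,0]]'
python3 -m inch '[[0.6,0,0,0.0005,0],[0.6,0,0,0.0005,0],[0.6,0,0,0.001,0],[0.6,0,0,0.001,0]]'
```

```text
time: 7.68
eef_pos: [0.5424, 0.2716, 0.0633]
tcp_rot: [0.985, 0.173, -0.0, -0.0]
contact_force: [0.6, 0.2, -1.4]
opening: 0.701
finger_force: 44.0
time: 8.02
eef_pos: [0.5425, 0.2716, 0.0633]
tcp_rot: [0.985, 0.173, -0.0, 0.0]
contact_force: [-3.4, -1.6, 5.5]
opening: 0.706
finger_force: 44.4
```

Contact at 0.0633 m, right where seating was predicted. Now I'll release slowly.

```bash
python3 -m inch '[[0.25,0,0,0,0],[0.2,0,0,0,0],[0.1,0,0,0,0],[0,0,0,0,0],[0,0,0,0,0]]' 20
python3 -m inch '[[0,0,0,0,0],[0,0,0,0,0],[0,0,0,0,0]]'
```

```text
time: 8.43
eef_pos: [0.5425, 0.2716, 0.0621]
tcp_rot: [0.985, 0.173, 0.0, -0.0]
contact_force: [0.5, -0.8, -0.4]
opening: 0.999
finger_force: 0.0
time: 8.68
eef_pos: [0.5424, 0.2716, 0.0622]
tcp_rot: [0.985, 0.173, -0.0, -0.0]
contact_force: [0.0, -0.7, 0.7]
opening: 0.996
finger_force: 0.0
```

```bash
python3 -m inch '[[0,0,0,-0.006,0],[0,0,0,-0.02,0],[0,0,0,-0.045,0],[0,0,0,-0.075,0],[0,0,0,-0.105,0]]'
python3 -m inch '[[0,0,0,-0.03,0],[0,0,0,-0.05,0],[0,0,0,-0.06,0],[0,0,0,-0.06,0],[0,0,0,-0.06,0]]'
python3 - <<'E'
from h import *
p=cam("wrist");save(p,"w3.png");q=cam("scene");save(q,"s3.png")
for n,c in(("wrist",p),("scene",q)):
    uv,X=cloud(c);m=(np.hypot(X[:,0]-.542,X[:,1]-.271)<.036)&(X[:,2]>.104)&(X[:,2]<.1145)
    print(n,m.sum(),np.median(X[m],0),X[m].min(0),X[m].max(0))
E
```

```text
time: 9.1
eef_pos: [0.5422, 0.2715, 0.1694]
tcp_rot: [0.985, 0.173, -0.0, 0.0]
contact_force: [0.6, 1.1, 0.8]
opening: 0.998
finger_force: 0.0
time: 9.52
eef_pos: [0.5423, 0.2716, 0.2277]
tcp_rot: [0.985, 0.173, 0.0, -0.0]
contact_force: [0.3, 0.5, -0.2]
opening: 1.0
finger_force: 0.0
wrist 2272 [0.54445879 0.27303686 0.1101255 ] [0.51357234 0.24261777 0.10401199] [0.57268117 0.30172334 0.11447581]
scene 257 [0.54632254 0.26616161 0.10969479] [0.51374553 0.23881505 0.10400949] [0.57353063 0.29942467 0.11396791]
```

View pics/s3.png

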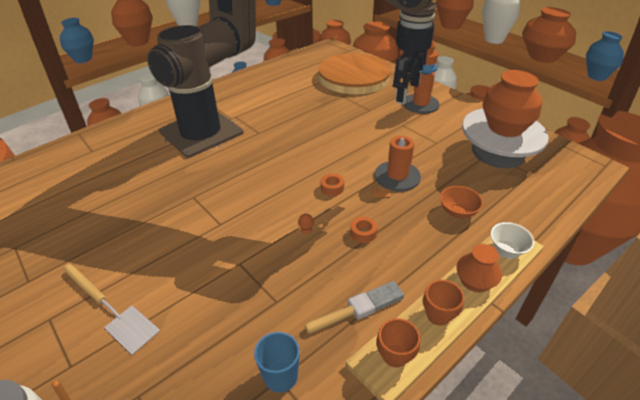

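View pics/w3.png

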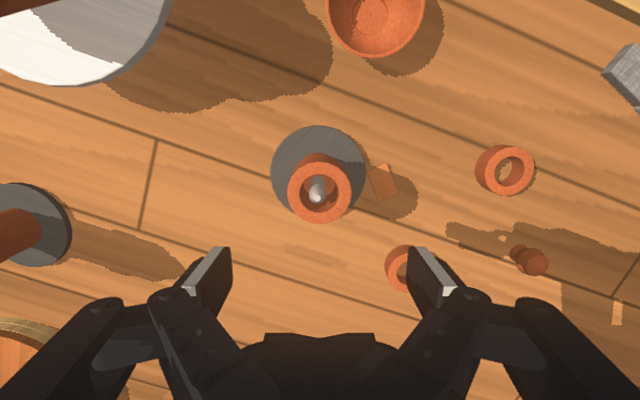

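The collar is seated: its top is at 0.110 m (54 + 56 mm), with the rod tip centred in the bore at (318,193) in the wrist view. The low collars haven't moved, at (332,184) and (363,230) in the scene view, and the gripper is well clear.

```bash
python3 -c "
from plant import ctrl
print(ctrl.sign_off())"
```

```text
the job is handed in; nothing more can be done
None
```

The tall collar is seated fully home on the drum and released, the two low collars are where they were, and the job was handed in at about 9.6 s of the 32 s allowed.

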